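# Tip the pale display stand onto its base

### The job

The glue is dry on the pale wooden L-shaped display stand, which lies on its backboard with its green-felted base sticking up: tip it over its corner edge so that it stands on its base with the backboard upright. Keep the corner on the bench while tipping, never lifting the stand, and leave it within 4 cm of where it is now. Leave the dark stand, the carved bear and the blue tin as they are.

Things in the scene. Friction and masses are not known exactly. Their poses are not given: they have to be found in the camera images.
- stand: Pale wood L stand, red ring, green felt under base, 64 mm wide, 110-220 g. Origin: middle of the outer corner edge (y axis). Starts with x, y level, yaw varying: backboard flat, x 0-102, z 0-10, far end round; base board up, z 0-80, x 0-16, inner face x=16. Tips about y towards its -x side, e.g. pushed on the base's inner face at z 60-75; after 50 deg falls by itself; then x points up, base flat.
- dark_stand: Bystander: a dark brown stand of the same shape and size, lying on its backboard in the same way, same axes. Leave it alone.
- bear: Bystander: small carved pale wooden bear on four legs, about 67 mm long, 28 mm wide, 57 mm high. Origin under its middle on the bench, head towards +x, z up.
- tin: Bystander: round blue tin with a steel lid, 62 mm in diameter, 70 mm high. Origin at the centre of its underside, z up.

How it is judged (in metres and radians):
At the end, for the whole second after the job is handed in: The pale stand is at rest on its base on the bench, backboard upright within 10 degrees, its corner within 45 mm of where it started; the dark stand, the bear and the tin are within 20 mm of where they started and not tipped (10 degrees) (angle between stand's own x axis and vertical below 0.175 rad and height (world z) of stand below 0.01 m and distance of stand from where it was at the start of the episode below 0.045 m and linear speed of stand below 0.02 m/s and angular speed of stand below 0.2 rad/s and distance of each of dark_stand, bear, tin from where it was at the start of the episode below 0.02 m and angle between each of dark_stand, bear, tin's own z axis and vertical below 0.175 rad); the robot touches nothing.
It fails at once if the pale stand's corner is lifted more than 30 mm off the bench (height (world z) of stand above 0.03 m).
It fails at once if the dark stand, the bear or the tin is moved more than 20 mm or tipped over 25 degrees (distance of any of dark_stand, bear, tin from where it was at the start of the episode above 0.02 m or angle between any of dark_stand, bear, tin's own z axis and vertical above 0.44 rad).
It also fails if it takes over 30 s, if anything falls off the work surface, if the arm or the gripper's body presses on something with over 40 N, if the wrist force passes 120 N, or if a joint passes its speed limit or range.

### The arm

A 7-joint arm with a two-finger parallel gripper is mounted at the origin on the work surface. World frame = base frame: x ahead of the robot, y to its left, z up, the work surface at z = 0. Lengths are in mm, angles in rad, forces in N, time in s.
With the tool pointing down it reaches from about 400 to 875 mm from the base axis. Payload 4.4 kg.
Tool frame: the origin (TCP) lies midway between the tips of the shut fingers; the grasp point (between the pads) lies 19 mm behind it (ctrl.grip_point_offset is the distance from the TCP to the grasp point, in mm); z points along the fingers, y is the line along which they close (so a half turn about z gives the same grasp; the last joint's range is limited). The gripper opens to 85 mm and grips with 20 to 120 N. Pads are 22 mm wide; open, the fingers measure 114 mm over their backs; the gripper's body (76 mm by 85 mm) begins 54 mm behind the grasp point. The pads swing forward as they close: fully open they stand 13 mm farther back than shut.
Start: joints at [-1.226, 0.628, 0.038, 1.517, -0.027, 0.996, -0.02], TCP at [259.551, 595.945, 231.313] pointing down, gripper open.
Joint ranges: [-3.06, 3.06], [-0.37, 2.12], [-1.25, 1.32], [0.18, 2.47], [-1.1, 4.24], [0.23, 1.98], [-2.94, 2.94]. Speed limits (rad/s): [2.57, 2.57, 3.14, 3.14, 3.14, 3.14, 3.14].

### API

Orientations are given as [roll, pitch, yaw] about the fixed x, y, z axes, in that order (R = Rz(yaw) Ry(pitch) Rx(roll)).
In Python, from cell import ctrl gives the robot as it stands.
- The arm moves only by the tool step_hand, called as name([rows], argument=value, ...), one row to a line, values as JSON. Schema: {"type":"object","properties":{"ticks":{"type":"array","items":{"type":"object","properties":{"d":{"type":"array","items":{"type":"number"},"minItems":3,"maxItems":3},"rotvec":{"type":"array","items":{"type":"number"},"minItems":3,"maxItems":3},"finger_gap":{"type":"number"}},"additionalProperties":false,"required":["finger_gap"]},"minItems":1,"maxItems":12},"only":{"type":"string"},"quiet":{"type":"boolean"},"lines":{"type":"string"}},"required":["ticks"],"additionalProperties":false}. ticks is a list of rows, 1 to 12 of them, each an object with the fields d (a list: dx, dy, dz in shares of the most that a row can go, 1 being 50 mm), rotvec (a list: a rotation vector rx, ry, rz in normalised numbers (1 is pi/2 rad)), finger_gap (the finger opening in mm); a field left out counts as zero (the opening has to be given); each row shifts and turns the commanded pose from where the row before left it, along the tool's axes as they then stand; what a row does not reach is not made up. A row lasts 1/10 s, in which the tool goes at most 50 mm and 0.15 rad, less where a joint would pass 70% of its speed; a pose out of reach is approached as far as the arm can. The fingers move at their own pace and stop on an object; the grip force is fixed at half the most. Time passes only in rows, so rows that do not move let the fingers close. The tool returns the time, the measured TCP pose, the force, the opening and the grip force at its end. only (a regular expression) keeps the lines of the reply that match it, lines (a string "A,B") keeps lines A to B, and quiet returns only ok. Shift and turn numbers lie between -1 and 1, and a call with a number outside is refused. Input that does not fit is refused with a message, and nothing moves.
- ctrl.read_state(): the state, without advancing time (a new reading comes with each control period).
- ctrl.get_image(name): name is "side" or "top" or "wrist"; returns the picture (420x560x3 uint8, blue, green, red); there is no depth.
- ctrl.calibration(name): a dict with "fx", "fy", "cx", "cy" (pixels), "rvec" (rotation vector, rad) and "tvec" (3), from world to camera coordinates, as OpenCV has them; the wrist camera has in their place "hand_eye" (4x4, takes a point from camera to tool coordinates, whose origin is the TCP and whose axes are the flange's). Camera axes: x right, y down, z forward; pixel columns grow to the right and rows downward; lengths in mm; the calibration is good to about 2 mm. A picture is of the moment at which its call begins: read the wrist's pose just before it. calibration takes no time and is no camera call.
- ctrl.finish_job(): hands the job in; it is judged then, once.
The state is a dict: "clock": time; "qpos": joint angles; "qd": joint speeds; "tau": joint torques, N m; "eef_pos": TCP position; "tool_rot": TCP orientation; "force": force on the tool from outside, world axes, zero at the start; "torque": the same for the moment, N m; "width": finger opening in mm; "gripper_force": force on a finger pad.
Only numpy, scipy, OpenCV 4.12 (cv2) and the standard library are available. Lean on these libraries where they do the work, as an engineer would, in place of code of your own. Each camera call takes 0.05 s, during which the arm holds its last target. There are 200 camera calls.

## Working session

There is one attempt and no reset: what is moved stays moved. The work goes in short steps, Python scripts to look and compute and a tool call to move; the robot and the scene stay as the last step left them, time stands still between calls to the robot, and variables do not carry over. Pictures are saved under pics/ and viewed, at most 10 in all, crops included, and the job is handed in when it is done.

```bash
ls; mkdir -p pics; python3 - <<'E'
from cell import ctrl
import cv2
s=ctrl.read_state();print(s)
for n in("top","side"):
    cv2.imwrite(f"pics/{n}0.png",ctrl.get_image(n));print(ctrl.calibration(n))
print(ctrl.calibration("wrist"),ctrl.grip_point_offset)
E
```

```text
cell.py
pics
{'clock': 0.0, 'qpos': array([-1.22579929,  0.62932632,  0.03842007,  1.51838701, -0.02701463,
        0.99632003, -0.0200064 ]), 'qd': array([-1.09051038e-03, -4.42050263e-04, -4.87340168e-04, -4.75170900e-04,
        1.75218367e-03,  6.05832726e-06, -8.43934662e-04]), 'tau': array([-1.27002013e-04, -5.63409877e+01,  1.22627735e+00, -1.93446922e+01,
        1.10530943e-02,  1.06726433e-02, -4.03879511e-06]), 'eef_pos': array([259.27306044, 595.35155471, 230.39545474]), 'tool_rot': array([-3.13966899e+00, -1.57872622e-07,  2.73079852e+00]), 'force': array([-0.50526206,  0.58220093, -0.25703157]), 'torque': array([-0.0485224 ,  0.00935357,  0.01730834]), 'gripper_force': 0.0, 'width': 85.18032960325935}
{'fx': 388.87903603841886, 'fy': 388.87903603841886, 'cx': 279.2035159433341, 'cy': 204.66741484747877, 'rvec': array([ 2.19372666, -2.15546893,  0.0994037 ]), 'tvec': array([-17.04134938, 553.63471192, 699.89448474])}
{'fx': 434.6136259334887, 'fy': 434.6136259334887, 'cx': 279.4171138725814, 'cy': 215.3042069080002, 'rvec': array([ 2.10931416, -0.96402087,  0.42033226]), 'tvec': array([-384.64319444,  317.44254719,  466.90291978])}
{'fx': 290.6078908372299, 'fy': 290.6078908372299, 'cx': 282.6839649143856, 'cy': 209.47322242394088, 'hand_eye': array([[-1.29604925e-04, -9.45937125e-01, -3.24350026e-01,
         8.33490570e+01],
       [ 9.99999294e-01,  2.60559640e-04, -1.15948155e-03,
        -2.96258256e-02],
       [ 1.18130917e-03, -3.24349947e-01,  9.45936423e-01,
        -1.42818193e+02],
       [ 0.00000000e+00,  0.00000000e+00,  0.00000000e+00,
         1.00000000e+00]])} 18.700000000000003
```

View pics/top0.png

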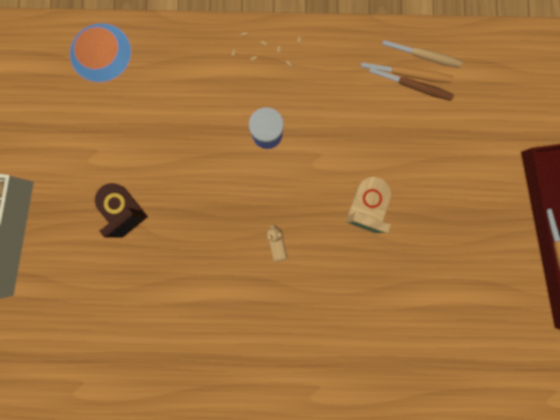

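View pics/side0.png

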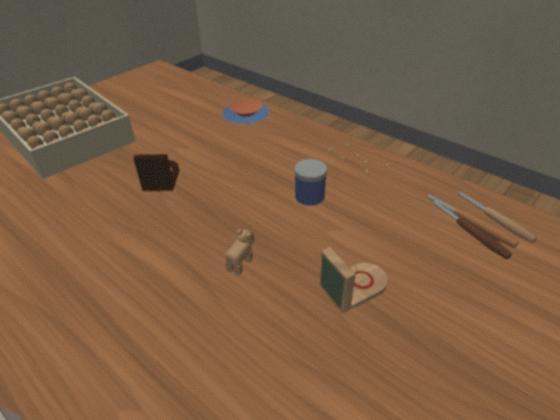

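The top view shows the pale stand at about (370,205), its base board at about (370,222) and its round end up at (374,178). The bear is at (277,243), the tin at (266,125) and the dark stand at (120,210). I'll zoom in on the pale stand in both views.

```bash
python3 - <<'E'
import cv2,numpy as np
a=cv2.imread("pics/top0.png")[165:245,330:410];b=cv2.imread("pics/side0.png")[240:320,310:390]
cv2.imwrite("pics/crop.png",np.hstack([cv2.resize(i,(400,400),interpolation=cv2.INTER_CUBIC) for i in(a,b)]))
E
```

```text
(no output)
```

View pics/crop.png

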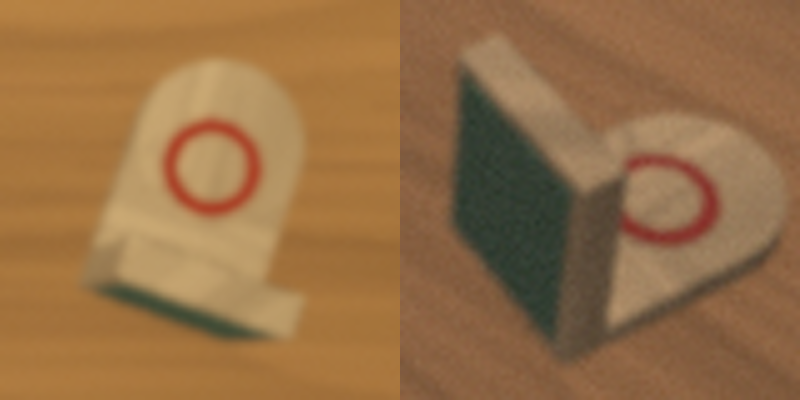

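The crop gives clear corners: the felt face at side-crop (462,65), (575,190), (560,358) and (455,222), and the base's top face in the top crop. I'll fit x, y and yaw from both views.

```bash
cat > fit.py <<'E'
import cv2,numpy as np
from scipy.optimize import least_squares
from cell import ctrl
C={n:ctrl.calibration(n) for n in("top","side")}
def K(c): return np.array([[c["fx"],0,c["cx"]],[0,c["fy"],c["cy"]],[0,0,1.]])
def proj(n,P): c=C[n];return cv2.projectPoints(np.float64(P).reshape(-1,3),c["rvec"],c["tvec"],K(c),None)[0][:,0]
def plane(n,u,v,z):
    c=C[n];R=cv2.Rodrigues(c["rvec"])[0];d=R.T@np.linalg.inv(K(c))@[u,v,1];o=-R.T@c["tvec"];return o+d*(z-o[2])/d[2]
E
python3 - <<'E'
from fit import *
top=[((125,235),(16,32,80)),((305,293),(16,-32,80)),((290,340),(0,-32,80)),((85,287),(0,32,0)),((212,167),None)]
side=[((462,65),(0,32,80)),((575,190),(0,-32,80)),((560,358),(0,-32,0)),((455,222),(0,32,0)),((500,35),(16,32,80)),((622,175),(16,-32,80))]
obs=[("top",np.array(p)/5+[330,165],q) for p,q in top if q]+[("side",(np.array(p)-[400,0])/5+[310,240],q) for p,q in side]
def T(v,q): c,s=np.cos(v[2]),np.sin(v[2]);return [v[0]+c*q[0]-s*q[1],v[1]+s*q[0]+c*q[1],q[2]]
f=lambda v:np.concatenate([proj(n,T(v,q))[0]-p for n,p,q in obs])
p0=plane("top",370,225,0);print(p0)
r=least_squares(f,[p0[0],p0[1],0],loss="soft_l1");print(r.x,r.fun.reshape(-1,2).round(1))
for nm,u,v,z in[("bear",277,243,30),("tin",266,125,70),("dark",120,228,40)]:print(nm,plane("top",u,v,z).round())
E
```

```text
[ 520.01766291 -182.39324914    0.        ]
[ 5.14299117e+02 -1.64132007e+02 -3.50756719e-01] [[ 0.9 -1.1]
 [-0.   0.7]
 [-0.2  0.1]
 [-2.1 -0.6]
 [-1.4 -2.9]
 [ 1.3  0.9]
 [-0.2  2.7]
 [-2.3  1. ]
 [ 0.1 -0.7]
 [ 1.3 -0.4]]
bear [483.  -4.  30.]
tin [692.  19.  70.]
dark [505. 281.  40.]
```

Fit: corner at (514,-164), yaw -0.35, so a push along the tool's +x tips it. Next I'll shut the fingers and travel high to a point above the backboard.

The manual's scale: shifts go in shares of 50 mm and turns go in shares of pi/2 rad. Converting my numbers, -30 mm is -0.6.

step_hand([
  {"d":[-0.6, -0.6, 0], "finger_gap":0},
  {"d":[-0.6, -0.6, 0], "finger_gap":0},
  {"d":[-0.6, -0.6, 0], "finger_gap":0},
  {"d":[-0.6, -0.6, 0], "finger_gap":0},
  {"d":[-0.6, -0.6, 0], "finger_gap":0},
  {"d":[-0.6, -0.6, 0], "finger_gap":0},
  {"d":[-0.6, -0.6, 0], "finger_gap":0},
  {"d":[-0.6, -0.6, 0], "finger_gap":0},
  {"d":[-0.6, -0.6, 0], "finger_gap":0},
  {"d":[-0.6, -0.6, 0], "finger_gap":0},
])

```text
clock: 1.1
eef_pos: [415.0, 199.4, 231.2]
tool_rot: [-3.141, -0.0, 2.731]
force: [1.4, 0.4, -0.0]
width: -0.1
gripper_force: 0.0
```

step_hand([
  {"d":[-0.6, -0.6, 0], "rotvec":[0, 0, -0.0382], "finger_gap":0},
  {"d":[-0.6, -0.6, 0], "finger_gap":0},
  {"d":[-0.6, -0.6, 0], "finger_gap":0},
  {"d":[-0.6, -0.6, 0], "finger_gap":0},
  {"d":[-0.6, -0.6, 0], "finger_gap":0},
  {"d":[-0.6, -0.6, 0], "finger_gap":0},
  {"d":[-0.6, -0.6, 0], "finger_gap":0},
  {"d":[-0.6, -0.6, 0], "finger_gap":0},
  {"finger_gap":0},
  {"finger_gap":0},
])

```text
clock: 2.1
eef_pos: [554.9, -108.8, 230.6]
tool_rot: [-3.141, -0.001, 2.788]
force: [-0.3, 1.1, -0.9]
width: -0.1
gripper_force: 0.0
```

To row units: 40 mm is 0.8, -33 mm is -0.66.

step_hand([
  {"d":[-0.4, -0.66, 0], "finger_gap":0},
  {"d":[-0.4, -0.66, 0], "finger_gap":0},
  {"d":[0, 0, 0.8], "finger_gap":0},
  {"d":[0, 0, 0.8], "finger_gap":0},
  {"d":[0, 0, 0.8], "finger_gap":0},
  {"finger_gap":0},
  {"finger_gap":0},
])

```text
clock: 2.8
eef_pos: [570.1, -182.1, 111.5]
tool_rot: [3.141, -0.002, 2.792]
force: [0.8, -0.4, 0.5]
width: 0.1
gripper_force: 0.0
```

```bash
python3 - <<'E'
from cell import ctrl
import cv2,numpy as np
a=ctrl.get_image("top")[125:265,300:440];b=ctrl.get_image("side")[190:330,270:410]
cv2.imwrite("pics/c1.png",np.hstack([cv2.resize(i,(400,400),interpolation=cv2.INTER_CUBIC) for i in(a,b)]))
cv2.imwrite("pics/w1.png",ctrl.get_image("wrist"))
E
```

```text
(no output)
```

View pics/c1.png

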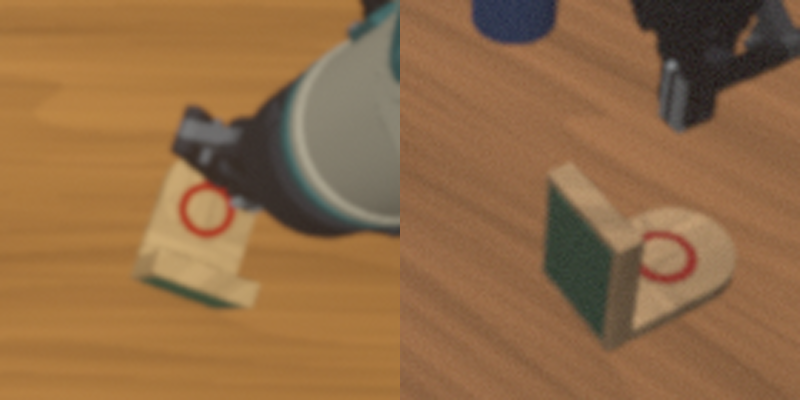

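View pics/w1.png

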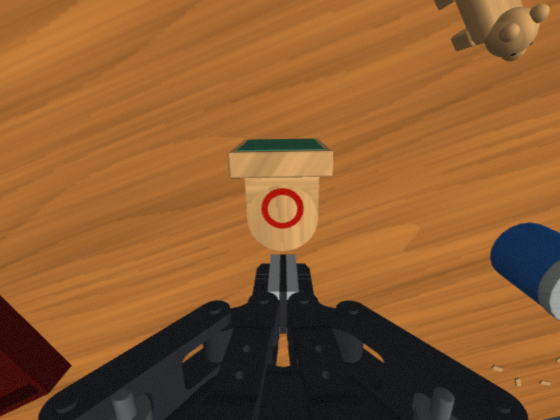

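Picture notes: the wrist view shows the stand straight ahead. The inner top edge of the base is at row 177, cols 231–333, which works out to about 44 mm ahead of the TCP, and it is centred (col 282 against the fingers at 283). I'll go down to z≈68 and make contact gently.

To row units: 22 mm is 0.44, 21 mm is 0.42.

step_hand([
  {"d":[0, 0, 0.44], "finger_gap":0},
  {"d":[0, 0, 0.42], "finger_gap":0},
  {"d":[0.24, 0, 0], "finger_gap":0},
  {"d":[0.24, 0, 0], "finger_gap":0},
  {"d":[0.1, 0, 0], "finger_gap":0},
  {"d":[0.06, 0, 0], "finger_gap":0},
  {"d":[0.06, 0, 0], "finger_gap":0},
  {"finger_gap":0},
])

```text
clock: 3.75
eef_pos: [538.1, -171.7, 69.0]
tool_rot: [3.141, 0.002, 2.791]
force: [0.8, -0.1, 1.2]
width: 0.2
gripper_force: 0.4
```

To row units: 5 mm is 0.1, 1 mm is 0.02.

step_hand([
  {"d":[0.1, 0, 0], "finger_gap":0},
  {"d":[0.1, 0, 0], "finger_gap":0},
  {"d":[0.1, 0, 0], "finger_gap":0},
  {"d":[0.1, 0, 0], "finger_gap":0},
  {"d":[0.1, 0, 0.02], "finger_gap":0},
  {"d":[0.1, 0, 0.02], "finger_gap":0},
  {"finger_gap":0},
])

```text
clock: 4.45
eef_pos: [507.9, -160.7, 66.0]
tool_rot: [-3.142, -0.002, 2.791]
force: [1.0, -0.1, 0.7]
width: 0.2
gripper_force: 0.2
```

```bash
python3 - <<'E'
from cell import ctrl
import cv2,numpy as np
b=ctrl.get_image("side")[190:330,270:410];a=ctrl.get_image("wrist")[40:320,140:420]
cv2.imwrite("pics/c2.png",np.hstack([cv2.resize(i,(400,400),interpolation=cv2.INTER_CUBIC) for i in(a,b)]))
E
```

```text
(no output)
```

View pics/c2.png

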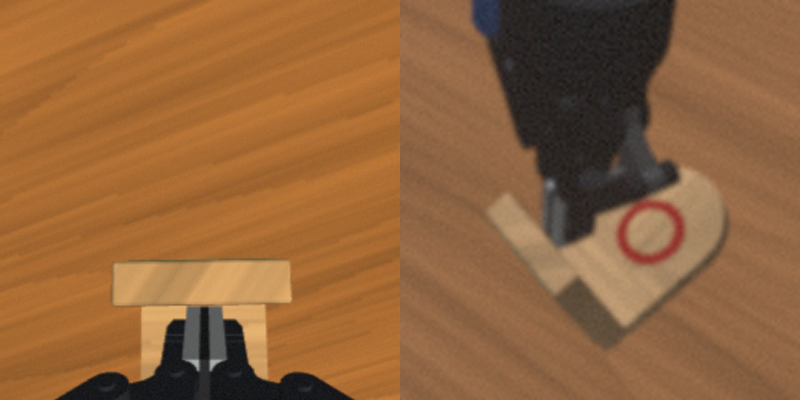

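The corner stayed put at about (608,348) in the side crop, and the stand is tilted about 28°. I'll keep following the arc.

To row units: 4 mm is 0.08, 2 mm is 0.04.

step_hand([
  {"d":[0.08, 0, 0.02], "finger_gap":0},
  {"d":[0.08, 0, 0.02], "finger_gap":0},
  {"d":[0.08, 0, 0.04], "finger_gap":0},
  {"d":[0.08, 0, 0.04], "finger_gap":0},
  {"d":[0.08, 0, 0.04], "finger_gap":0},
  {"d":[0.08, 0, 0.04], "finger_gap":0},
  {"d":[0.08, 0, 0.04], "finger_gap":0},
  {"d":[0.08, 0, 0], "finger_gap":0},
  {"d":[0.08, 0, -0.02], "finger_gap":0},
  {"finger_gap":0},
  {"finger_gap":0},
])

```text
clock: 5.65
eef_pos: [475.6, -148.8, 55.5]
tool_rot: [3.142, 0.001, 2.791]
force: [-0.4, -0.5, 0.1]
width: 0.1
gripper_force: 0.0
```

```bash
python3 - <<'E'
from cell import ctrl
import cv2,numpy as np
b=ctrl.get_image("side")[190:330,270:410];a=ctrl.get_image("wrist")[40:320,140:420]
cv2.imwrite("pics/c3.png",np.hstack([cv2.resize(i,(400,400),interpolation=cv2.INTER_CUBIC) for i in(a,b)]))
E
```

```text
(no output)
```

View pics/c3.png

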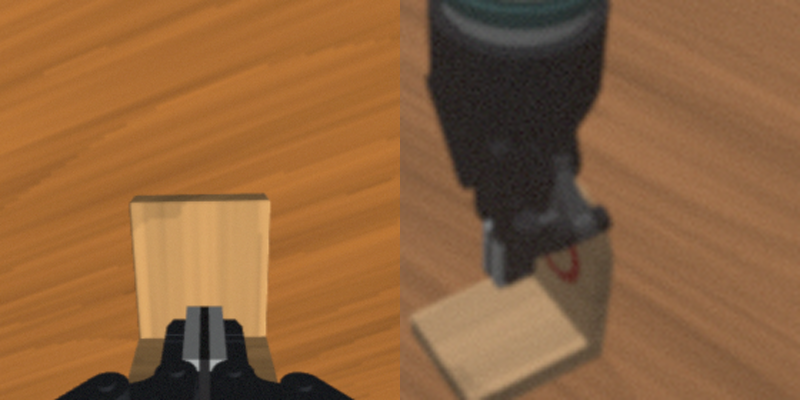

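The stand has dropped onto its base with the backboard upright, and the fingers are free above the base. I'll raise them straight up, then check.

To row units: -40 mm is -0.8, -30 mm is -0.6.

step_hand([
  {"d":[0.06, 0, -0.1], "finger_gap":0},
  {"d":[0.06, 0, -0.3], "finger_gap":0},
  {"d":[0, 0, -0.6], "finger_gap":0},
  {"d":[0, 0, -0.8], "finger_gap":0},
  {"d":[0, 0, -0.8], "finger_gap":0},
  {"d":[0, 0, -0.8], "finger_gap":0},
  {"finger_gap":0},
  {"finger_gap":0},
  {"finger_gap":0},
])

```text
clock: 6.65
eef_pos: [468.8, -146.4, 224.4]
tool_rot: [-3.141, -0.002, 2.791]
force: [1.0, 0.1, 0.5]
width: -0.1
gripper_force: 0.0
```

```bash
python3 - <<'E'
from cell import ctrl
import cv2
cv2.imwrite("pics/s4.png",ctrl.get_image("side"))
from fit import proj
import numpy as np
c,s=np.cos(-.3508),np.sin(-.3508)
print([proj("side",[514.3+c*x-s*y,-164.1+s*x+c*y,z])[0].round() for x,y,z in[(0,-32,0),(-80,-32,0),(-80,32,0),(0,-32,90)]])
E
```

```text
[array([342., 314.]), array([296., 337.]), array([275., 305.]), array([347., 274.])]
```

View pics/s4.png

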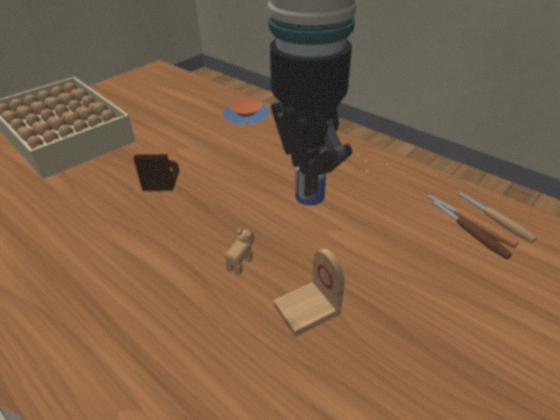

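The side view shows the stand on its base: near corner at about (341,310), front corner at (295,331), backboard upright to (325,250). That is within a few mm of the original corner. The bear, tin and dark stand haven't moved, and the arm is clear.

```bash
python3 -c "
from cell import ctrl
print(ctrl.finish_job())"
```

```text
the job is handed in; nothing more can be done
None
```

The pale stand is standing on its base with the backboard upright, its corner within a few mm of the start by the side camera; the dark stand, bear and tin look unmoved, and the job is handed in, with no verdict returned.

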